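# Clear the wedged coffee capsule and put it with its own kind

### The arm

A 6-joint arm with a two-finger parallel gripper is mounted at the origin on the work surface. World frame = base frame: x ahead of the robot, y to its left, z up, the work surface at z = 0. Lengths are in m, angles in rad, forces in N, time in s.
With the tool pointing down it reaches from about 0.35 to 0.925 m from the base axis. Payload 6.4 kg.
Tool frame: the origin (TCP) lies at the very end of the fingers, on their centre line; the grasp point (between the pads) lies pinch_z behind it (pinch_z is the distance from the TCP to the grasp point, in m); x points along the fingers, y is the direction in which the jaws open and shut, and the axes are right-handed (so a half turn about x gives the same grasp; the last joint's range is limited). The gripper opens to 94 mm and grips with 3 to 60 N. Pads are 16 mm wide; open, the fingers measure 119 mm over their backs; the gripper's body (75 mm by 177 mm) begins 78 mm behind the grasp point.
Start: joints at [-1.497, 0.245, 1.558, -0, 1.339, -0.174], TCP at [0.159, -0.63, 0.205] pointing down, gripper open.
Joint ranges: [-3.13, 3.13], [-1.02, 2.26], [0.13, 2.54], [-0.95, 4.09], [0.21, 2.88], [-2.74, 2.74]. Speed limits (rad/s): [2.57, 2.57, 3.14, 3.14, 3.14, 3.14].

### API

Orientations are given as a unit quaternion [x, y, z, w].
In Python, from cell import read_state, camera, calibration, finish_job, pinch_z gives the robot as it stands. The module is installed in compiled form; this text tells all that it offers.
- The arm moves only by the tool send_rows, never from a script. Its argument "plan" is a list of rows, each an object of numbers: "dx", "dy", "dz": the shift along the tool's x, y, z in units of 10 cm (1.0 is 10 cm); "rx", "ry", "rz": the turn, a rotation vector about the tool's x, y, z in units of 45 degrees (1.0 is 45 degrees). In form: [{"dx": .., "dy": .., "dz": .., "rx": .., "ry": .., "rz": ..}, ...]. A call has 1 to 5 rows; each row shifts and turns the commanded pose from where the row before left it, along the tool's axes as they then stand; what a row does not reach is not made up. A row lasts 1/10 s, in which the tool goes at most 50 mm and 8.59 degrees, less where a joint would pass 70% of its speed; a pose out of reach is approached as far as the arm can. A call with a number of a shift or a turn outside -1 to 1 is refused whole. A call with a gripper value outside its range is refused whole. "jaw" is the opening, from 0 (shut) to 1 (fully open), set as the call begins (left out, the last holds). The fingers move at their own pace and stop on an object; "force" is the grip in N (left out, the last holds). Time passes only in rows, so rows that do not move let the fingers close. It gives the time, the measured TCP pose, the force and the opening at its end, in the units of the state.
- read_state(): the state, without advancing time (a new reading comes with each control period).
- camera(name): name is "side" or "top"; returns the picture (480x640x3 uint8, red, green, blue); there is no depth.
- calibration(name): a dict with "fx", "fy", "cx", "cy" (pixels), "rvec" (rotation vector, rad) and "tvec" (3), from world to camera coordinates, as OpenCV has them. Camera axes: x right, y down, z forward; pixel columns grow to the right and rows downward; lengths in m; the calibration is good to about 2 mm. A picture is of the moment at which its call begins. calibration takes no time and is no camera call.
- finish_job(): hands the job in, once; it reports no verdict.
The state is a dict: "t": time; "qpos": joint angles; "joint_velocities": joint speeds; "tau": joint torques, N m; "position": TCP position; "tool_rot": TCP orientation; "ft_force": force on the tool from outside, world axes, zero at the start; "torque": the same for the moment, N m; "opening": finger opening in m.
Only numpy, scipy, OpenCV 4.12 (cv2) and the standard library are available. Lean on these libraries where they do the work, as an engineer would, in place of code of your own. Each camera call takes 0.05 s, during which the arm holds its last target. There are 200 camera calls.

### The job

Somebody dropped a large coffee capsule into the sloping dispenser for the small ones, and it has wedged in the funnel with its rim caught under the side lips. Don't force it: nudge it back up the slope until it is free in the open loading mouth, then lift it out and set it down (don't drop it), standing lid down on the floor of the cutlery-tray compartment that already holds the other large capsule. Leave the two small capsules in the dispenser, the other large capsule and everything else where they are.

Things in the scene. Friction and masses are not known exactly. Their poses are not given: they have to be found in the camera images.
- dispenser: Grey plastic coffee-capsule dispenser, fixed, 281 mm long, 76 wide: one straight lane sloping 12 degrees, low end towards the robot, high end wall 12 mm tall. Origin on the table under the lane's centre line where the capsule is wedged (floor there 55 mm up); +x level uphill, z up. Lane floor rises 0.213 mm per mm of x. A capsule let go of on the slope stays put.
- throat (a point): Point on the lane floor in the funnel, 55 mm straight above the dispenser's origin, same axes: the wedged capsule's lid is centred here. From x = -32 to +22 mm the funnel widens uphill from 43 to 66 mm. Its +y wall is springy and pinches the rim with about 9 N: a push uphill on the body of 2 to 8 N overcomes it; it lets go within 8 mm and the capsule then slides easily.
- lips_end (a point): Point on the lane floor, centre line, 22 mm up the lane from throat: the uphill end of the side lips. The lips run from here down the funnel and narrow lane, 6 to 9 mm above the floor (square to it), 5 mm over each side of the wedged rim; the slot between them is open, 33 mm wide in the narrow lane. The capsule is clear of them once 52 mm up the lane from throat.
- mouth (a point): Point on the lane floor, centre line, 75 mm up the lane from throat, in the open loading mouth (22 to 127 mm up the lane from throat, 66 mm wide, no lips, side walls 9 mm high); axes as the dispenser's.
- jammed_mid (a point): Centre (half-way up) of the wedged large capsule: plain aluminium, 38 mm tall, flat lid with rim 56 mm across and 4 mm thick at the bottom, body above it tapering from 43 mm across at the rim to 39 mm near the top, flat closed top. z is its own axis, from lid to closed top; in the lane it is tilted with the slope. About 18 g.
- spare_mid (a point): Centre (half-way up) of the other large capsule, of the same make and size, standing lid down near the middle of the length of one of the tray's compartments.
- small0_mid (a point): Centre of the lower small capsule (rim 37 mm, 29 mm tall) in the dispenser's outlet, at the end stop.
- small1_mid (a point): Centre of the upper small capsule, of the same size, in the narrow lane about 83 mm down the lane from the wedged one.
- tray: Light grey plastic cutlery tray, 300 mm (x) by 255 mm (y) by 45 mm high, fixed; walls, floor and dividers 3 mm thick. Three long compartments side by side in y, each 294 mm long and 81 mm wide, centred on y = -84, 0 and +84 mm. Origin: centre of the underside, so the inner floor is at z = 3 mm. The large capsule, the spatula and the ladle each lie in a compartment of their own, in any order.
- spatula: Yellow silicone spatula, 210 mm long, lying along one compartment; origin under its middle, x along it to the 50 mm wide blade.
- ladle: Stainless steel sauce ladle, 205 mm long, lying along one compartment; origin under its middle, x along it to the 62 mm bowl, 27 mm tall.
- mill: Glass pepper mill with steel base and head, 145 mm tall, 58 mm across, standing on the table; origin at the centre of its foot.
- roll_holder: Chrome toilet roll holder standing on its round 52 mm wall plate: an 80 mm post and a level bar from its top, 140 mm long, with upturned end, 102 mm tall in all. Origin on the table under the bar, 45 mm from the post; x along the bar away from the post.
Not all that is in view belongs to the job. Leave any green or red look-alike of the part that bears jammed_mid alone.

How it is judged:
By the outcome, as a careful person would: the job done as asked, in the order asked, and still so for the second after the job is handed in, with the robot touching nothing.
It also fails if it takes over 54 s, if anything falls off the work surface, if the arm or the gripper's body presses on something with over 40 N, if the wrist force passes 120 N, or if a joint passes its speed limit or range.

## Working session

There is one attempt and no reset: what is moved stays moved. The work goes in short steps, Python scripts to look and compute and a tool call to move; the robot and the scene stay as the last step left them, time stands still between calls to the robot, and variables do not carry over. Pictures are saved under pics/ and viewed, about 8 in all and at most 12, crops included, and the job is handed in when it is done.

Besides the shell and the picture viewer there is one more tool, called by a JSON object that holds its "op" and its "data". send_rows: Moves the arm, as the interface text tells. Shifts and turns lie within -1 to 1; 1 stands for 10 cm of shift or 45 degrees of turn. Its arguments: {"type":"object","properties":{"plan":{"type":"array"},"jaw":{"type":"number"},"force":{"type":"number"}},"required":["plan"]}

```bash
mkdir -p pics
cat > h.py <<'E'
import numpy as np, cv2
from cell import *
from scipy.spatial.transform import Rotation as R
def cam(n):
    c=calibration(n);K=np.array([[c['fx'],0,c['cx']],[0,c['fy'],c['cy']],[0,0,1]]);
    Rm=cv2.Rodrigues(np.array(c['rvec'],float))[0];return K,Rm,np.array(c['tvec'],float).ravel()
def ray(n,u,v):
    K,Rm,t=cam(n);d=Rm.T@np.linalg.inv(K)@[u,v,1];return -Rm.T@t,d/np.linalg.norm(d)
def onz(n,u,v,z):
    o,d=ray(n,u,v);return o+d*(z-o[2])/d[2]
def proj(n,p):
    K,Rm,t=cam(n);q=K@(Rm@np.array(p,float)+t);return q[:2]/q[2]
def tri(u1,u2):
    (a,d),(b,e)=ray('top',*u1),ray('side',*u2)
    s=np.linalg.lstsq(np.c_[d,-e],b-a,rcond=None)[0];p,q=a+s[0]*d,b+s[1]*e
    return (p+q)/2,np.linalg.norm(p-q)
def save(n,f):
    im=camera(n);cv2.imwrite('pics/'+f,im[:,:,::-1]);return im
E
python3 - <<'E'
from h import *
for n in('top','side'):
    save(n,n+'0.png');K,Rm,t=cam(n);print(n,K[0,0],-Rm.T@t,Rm[2])
s=read_state();print(s,pinch_z)
E
```

```text
top 595.6975778756436 [ 3.29910133e-01 -6.48783299e-04  1.35550621e+00] [ 0.12562759  0.01141639 -0.99201178]
side 528.4356739837207 [-0.19927126  0.88201302  0.83778053] [ 0.5257764  -0.63869695 -0.56180546]
{'t': 0.1, 'qpos': array([-1.49711217e+00,  2.45708809e-01,  1.55885487e+00, -6.97743477e-06,
        1.33870007e+00, -1.74107275e-01]), 'joint_velocities': array([-0.00017895, -0.00093668, -0.00387006, -0.0004426 , -0.00029429,
       -0.00126872]), 'tau': array([ 4.69138613e-04, -4.16914666e+01, -3.15525019e+01,  6.87088352e-02,
        3.09677585e-02, -5.53517441e-05]), 'position': array([ 0.15938126, -0.62961516,  0.20449823]), 'tool_rot': array([ 0.70171356,  0.08797427, -0.70165905,  0.08679388]), 'ft_force': array([-1.00972478,  0.69939768, -0.03668817]), 'torque': array([-0.00770265, -0.01029744,  0.0310596 ]), 'opening': 0.09433847078040741} 0.0188
```

View pics/top0.png

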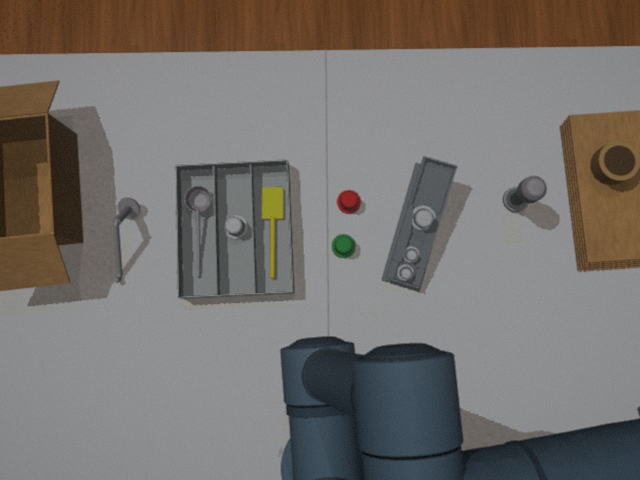

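View pics/side0.png

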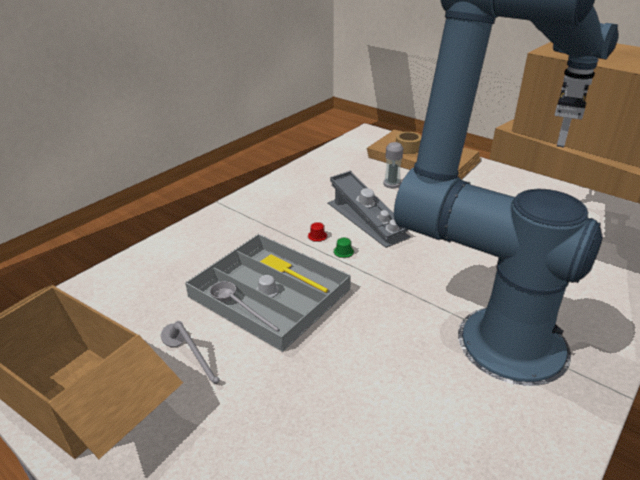

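Top view: the jammed capsule is the plain silver one at about (424,217) in the grey dispenser. Look-alikes are red (348,201), green (344,245), the small silver ones (412,255) and (405,272), and the spare in the tray (235,226). The side view has the jammed one at (367,197) and the spare at (267,285). I'll check this with one close crop.

Run:
```python
from h import *
a=cv2.imread('pics/top0.png');b=cv2.imread('pics/side0.png')
r=lambda m,x,y,w,h,k:cv2.resize(m[y:y+h,x:x+w],None,fx=k,fy=k,interpolation=cv2.INTER_CUBIC)
c=np.hstack([r(a,375,150,90,145,4),r(b,325,165,90,145/1 and 145,4)])
cv2.imwrite('pics/crop0.png',c)
print(tri((424,215),(367,192)),tri((235,224),(267,280)))
# tray
for p in [(177,165),(288,161),(293,292),(181,297)]: print(onz('top',*p,.045))
```

```text
(array([ 0.53754017, -0.21133751,  0.08828127]), np.float64(0.004848851849282352)) (array([0.53232947, 0.20510065, 0.03399444]), np.float64(0.001011990961575905))
[0.66730703 0.3362536  0.045     ]
[0.67353044 0.085198   0.045     ]
[0.37879493 0.07482612 0.045     ]
[0.3701312  0.32107692 0.045     ]
```

View pics/crop0.png

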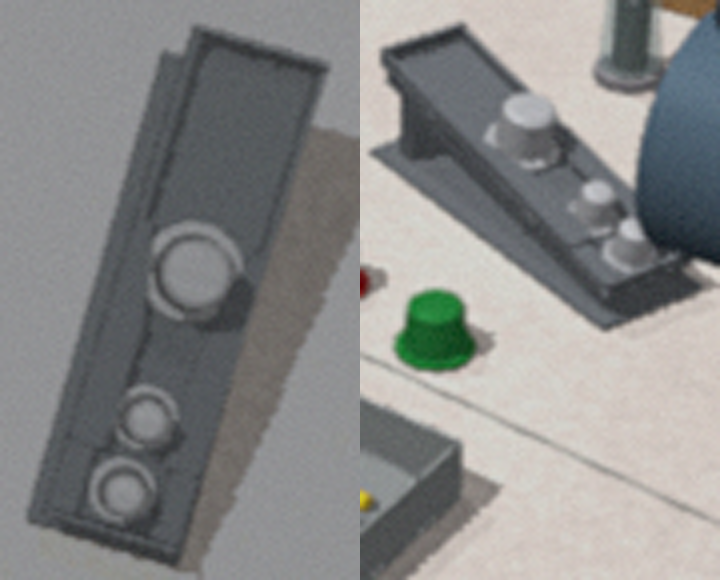

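The crop confirms the jammed capsule, with its top disc at top pixel (424,216.7) and side pixel (367.5,192.5). Both smalls sit below it.

Run:
```python
from h import *
C=lambda x,y:(375+x/4,150+y/4)
S=lambda x,y:(325+(x-360)/4,165+y/4)
print('jam',tri(C(196,267),S(530,110)))
j=onz('top',*C(196,267),.0922); 
# small tops: lid heights along lane
z1=.055-.083*np.sin(.2094)+.029*.978; z0=z1-.2079*.037
s1=onz('top',*C(149,416),z1); s0=onz('top',*C(124,490),z0)
print(j,s1,s0)
hr=onz('top',*C(328,66),.092);hl=onz('top',*C(195,28),.092)
lr=onz('top',*C(182,565),.031);ll=onz('top',*C(30,522),.031)
print(hl,hr,ll,lr)
f=lambda a,b:np.degrees(np.arctan2(*(a-b)[[1,0]]))
print('yaw',f(j,s1),f(j,s0),f((hl+hr)/2,(ll+lr)/2),f(hl,hr)-90,f(ll,lr)-90,f(hr,lr),np.linalg.norm(hl-hr),np.linalg.norm((hl+hr-ll-lr)/2),np.linalg.norm(j-s1))
```

```text
jam (array([ 0.5344859 , -0.21087669,  0.08783759]), np.float64(0.0032494955764858042))
[ 0.5351635  -0.20930494  0.0922    ] [ 0.45781782 -0.18565376  0.06610854] [ 0.4182924  -0.17204694  0.05841624]
[ 0.66653369 -0.21282583  0.092     ] [ 0.64456503 -0.28400616  0.092     ] [ 0.40290467 -0.12314475  0.031     ] [ 0.37835136 -0.20656951  0.031     ]
yaw -17.002869151833792 -17.68205708600884 -17.505801142689556 -17.151998136013333 -16.400044489409524 -16.218741657549632 0.07449337383184336 0.28440535103136033 0.08498527716763642
```

```bash
cat >> h.py <<'E'
D0=np.array([.5427,-.2118,.055]); DY=np.radians(-17.2); A=np.radians(12)
def lane(s,y=0,h=0): # along lane, across, square to floor -> world
    Q=R.from_euler('z',DY)*R.from_euler('y',-A);return D0+Q.apply([s,y,h])
def lane_rot(sign=1,tilt=A): # tool rot: x into floor, y across
    Q=(R.from_euler('z',DY)*R.from_euler('y',-tilt)).as_matrix()
    x=-Q[:,2];y=sign*Q[:,1];return R.from_matrix(np.c_[x,y,np.cross(x,y)])
def tray_rot(yaw,sign=1):
    x=np.array([0,0,-1.]);y=sign*np.array([np.cos(yaw),np.sin(yaw),0]);return R.from_matrix(np.c_[x,y,np.cross(x,y)])
def go(p,rot=None):
    s=read_state();C=R.from_quat(s['tool_rot']);rot=rot or C
    d=C.inv().apply(np.array(p)-s['position'])*10
    w=(C.inv()*rot).as_rotvec()/(np.pi/4)
    # shift in the target frame too, for turn-first use
    d2=rot.inv().apply(np.array(p)-s['position'])*10
    print('t %.1f'%s['t'],'pos',s['position'].round(4),'F',s['ft_force'].round(1),'op',round(s['opening'],4))
    print(' shift now-frame',d.round(3),'turn',w.round(3),'shift target-frame',d2.round(3))
E
python3 - <<'E'
from h import *
s=read_state();print(R.from_quat(s['tool_rot']).as_matrix().round(3))
for sg in(1,-1): go(lane(-.041,0,.10),lane_rot(sg))
E
```

```text
[[-0.     0.245 -0.969]
 [ 0.002 -0.969 -0.245]
 [-1.    -0.002 -0.   ]]
t 0.1 pos [ 0.1594 -0.6296  0.2045] F [-1.   0.7 -0. ] op 0.0943
 shift now-frame [ 0.609 -3.427 -4.221] turn [-3.287 -0.1    0.346] shift target-frame [0.967 5.125 1.652]
t 0.1 pos [ 0.1594 -0.6296  0.2045] F [-1.   0.7 -0. ] op 0.0943
 shift now-frame [ 0.609 -3.427 -4.221] turn [0.695 0.26  0.075] shift target-frame [ 0.967 -5.125 -1.652]
```

{"op": "send_rows", "data": {"plan": [{"rx": 0.174,"ry": 0.065,"rz": 0.019},{"rx": 0.174,"ry": 0.065,"rz": 0.019},{"rx": 0.174,"ry": 0.065,"rz": 0.019},{"rx": 0.174,"ry": 0.065,"rz": 0.019}], "jaw": 0, "force": 10}}

```text
invalid input at $.plan[0]: expected keys dx, dy, dz, rx, ry, rz
```

{"op": "send_rows", "data": {"plan": [{"dy": -0.45,"dz": -0.15},{"dy": -0.45,"dz": -0.15},{"dy": -0.45,"dz": -0.15},{"dy": -0.45,"dz": -0.15},{"dy": -0.45,"dz": -0.15}]}}

```text
invalid input at $.plan[0]: expected keys dx, dy, dz, rx, ry, rz
```

{"op": "send_rows", "data": {"plan": [{"dy": -0.45,"dz": -0.15},{"dy": -0.45,"dz": -0.15},{"dy": -0.45,"dz": -0.15},{"dy": -0.45,"dz": -0.15},{"dy": -0.45,"dz": -0.15}]}}

```text
invalid input at $.plan[0]: expected keys dx, dy, dz, rx, ry, rz
```

Run:
```python
from h import *
go(lane(-.041,0,.10),lane_rot(-1))
```

```text
t 0.1 pos [ 0.1594 -0.6296  0.2045] F [-1.   0.7 -0. ] op 0.0943
 shift now-frame [ 0.609 -3.427 -4.221] turn [0.695 0.26  0.075] shift target-frame [ 0.967 -5.125 -1.652]
```

All six keys are required in every row.

{"op": "send_rows", "data": {"plan": [{"dx": 0,"dy": 0,"dz": 0,"rx": 0.174,"ry": 0.065,"rz": 0.019},{"dx": 0,"dy": 0,"dz": 0,"rx": 0.174,"ry": 0.065,"rz": 0.019},{"dx": 0,"dy": 0,"dz": 0,"rx": 0.174,"ry": 0.065,"rz": 0.019},{"dx": 0,"dy": 0,"dz": 0,"rx": 0.174,"ry": 0.065,"rz": 0.019}], "jaw": 0, "force": 10}}

```text
t: 0.5
position: [0.1593, -0.63, 0.205]
tool_rot: [0.769, -0.119, -0.621, -0.096]
ft_force: [0.3, 0.0, 0.7]
opening: 0.0651
```

{"op": "send_rows", "data": {"plan": [{"dx": 0,"dy": -0.45,"dz": -0.15,"rx": 0,"ry": 0,"rz": 0},{"dx": 0,"dy": -0.45,"dz": -0.15,"rx": 0,"ry": 0,"rz": 0},{"dx": 0,"dy": -0.45,"dz": -0.15,"rx": 0,"ry": 0,"rz": 0},{"dx": 0,"dy": -0.45,"dz": -0.15,"rx": 0,"ry": 0,"rz": 0},{"dx": 0,"dy": -0.45,"dz": -0.15,"rx": 0,"ry": 0,"rz": 0}]}}

```text
t: 1.0
position: [0.2968, -0.4351, 0.2202]
tool_rot: [0.768, -0.117, -0.622, -0.094]
ft_force: [0.6, 0.6, -0.0]
opening: 0.0255
```

{"op": "send_rows", "data": {"plan": [{"dx": 0,"dy": -0.45,"dz": -0.15,"rx": 0,"ry": 0,"rz": 0},{"dx": 0,"dy": -0.45,"dz": -0.15,"rx": 0,"ry": 0,"rz": 0},{"dx": 0,"dy": -0.45,"dz": -0.15,"rx": 0,"ry": 0,"rz": 0},{"dx": 0,"dy": -0.45,"dz": -0.15,"rx": 0,"ry": 0,"rz": 0},{"dx": 0,"dy": -0.45,"dz": -0.15,"rx": 0,"ry": 0,"rz": 0}]}}

```text
t: 1.5
position: [0.4336, -0.242, 0.2357]
tool_rot: [0.768, -0.117, -0.622, -0.094]
ft_force: [0.4, -1.6, -0.3]
opening: 0.0007
```

Run:
```python
from h import *
go(lane(-.041,0,.10),lane_rot(-1))
```

```text
t 1.5 pos [ 0.4336 -0.242   0.2357] F [ 0.4 -1.6 -0.3] op 0.0007
 shift now-frame [ 0.965 -0.613 -0.146] turn [-0.001 -0.001 -0.003] shift target-frame [ 0.966 -0.611 -0.147]
```

{"op": "send_rows", "data": {"plan": [{"dx": 0.25,"dy": -0.3,"dz": -0.08,"rx": 0,"ry": 0,"rz": 0},{"dx": 0.35,"dy": -0.31,"dz": -0.07,"rx": 0,"ry": 0,"rz": 0},{"dx": 0.37,"dy": 0,"dz": 0,"rx": 0,"ry": 0,"rz": 0},{"dx": 0,"dy": 0,"dz": 0,"rx": 0,"ry": 0,"rz": 0}]}}

```text
t: 1.9
position: [0.4816, -0.1929, 0.1382]
tool_rot: [0.765, -0.115, -0.626, -0.095]
ft_force: [-0.2, -0.1, -0.3]
opening: 0.0004
```

Run:
```python
from h import *
a=save('top','t1.png');b=save('side','s1.png')
r=lambda m,x,y,w,h,k:cv2.resize(m[y:y+h,x:x+w],None,fx=k,fy=k,interpolation=cv2.INTER_CUBIC)
c=np.hstack([r(a,365,130,120,180,3),r(b,300,120,140,180,3)])
cv2.imwrite('pics/crop1.png',c[:,:,::-1])
go(lane(-.041,0,.014),lane_rot(-1))
p=read_state()['position'];print(proj('top',p),proj('side',p),proj('side',lane(-.041,0,.014)),proj('side',lane(0,0,.038)))
```

```text
t 2.0 pos [ 0.484  -0.1961  0.1438] F [ 0.5 -0.5  0.6] op 0.0004
 shift now-frame [ 0.855 -0.025 -0.   ] turn [-0.001  0.001 -0.002] shift target-frame [ 0.855 -0.023  0.   ]
[422.32972198 237.42801798] [379.8100739  182.36997707] [373.67157524 206.16428825] [366.51021731 191.24025075]
```

View pics/crop1.png

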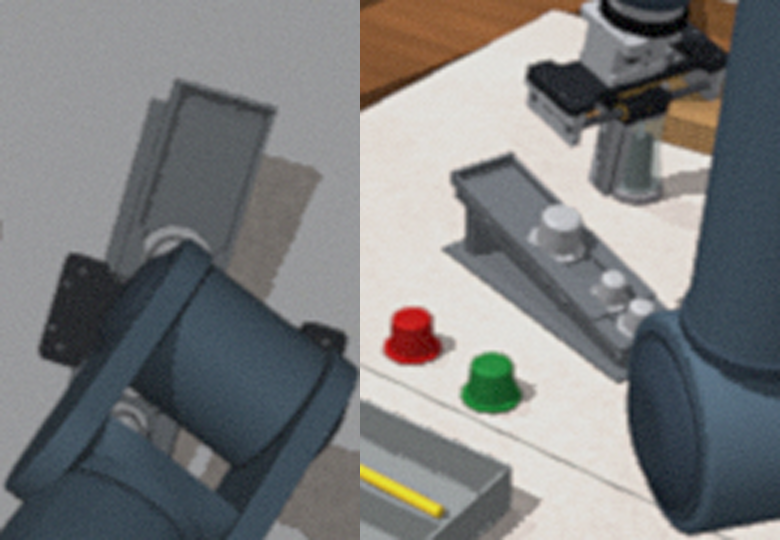

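Side crop: the closed fingertips are at about (600,190), which matches the projected TCP (599,187). They are over the gap between the jammed capsule (560,230) and small1 (613,287), so I descend behind it.

{"op": "send_rows", "data": {"plan": [{"dx": 0.3,"dy": -0.02,"dz": 0,"rx": 0,"ry": 0,"rz": 0},{"dx": 0.3,"dy": 0,"dz": 0,"rx": 0,"ry": 0,"rz": 0},{"dx": 0.15,"dy": 0,"dz": 0,"rx": 0,"ry": 0,"rz": 0},{"dx": 0.09,"dy": 0,"dz": 0,"rx": 0,"ry": 0,"rz": 0},{"dx": 0,"dy": 0,"dz": 0,"rx": 0,"ry": 0,"rz": 0}]}}

```text
t: 2.5
position: [0.5019, -0.2006, 0.0626]
tool_rot: [0.769, -0.118, -0.622, -0.094]
ft_force: [-0.3, 0.1, 0.1]
opening: 0.0006
```

Run:
```python
from h import *
go(lane(-.041,0,.014),lane_rot(-1))
```

```text
t 2.5 pos [ 0.5019 -0.2006  0.0626] F [-0.3  0.1  0.1] op 0.0006
 shift now-frame [ 0.023 -0.013  0.012] turn [-0.002 -0.002 -0.004] shift target-frame [ 0.023 -0.013  0.012]
```

{"op": "send_rows", "data": {"plan": [{"dx": 0,"dy": -0.01,"dz": -0.03,"rx": 0,"ry": 0,"rz": 0},{"dx": 0,"dy": 0,"dz": -0.03,"rx": 0,"ry": 0,"rz": 0},{"dx": 0,"dy": 0,"dz": -0.02,"rx": 0,"ry": 0,"rz": 0},{"dx": 0,"dy": 0,"dz": -0.01,"rx": 0,"ry": 0,"rz": 0},{"dx": 0,"dy": 0,"dz": -0.01,"rx": 0,"ry": 0,"rz": 0}]}}

```text
t: 3.0
position: [0.5106, -0.2012, 0.0637]
tool_rot: [0.768, -0.117, -0.623, -0.094]
ft_force: [-6.0, 1.0, 2.6]
opening: 0.0008
```

{"op": "send_rows", "data": {"plan": [{"dx": 0,"dy": 0,"dz": -0.02,"rx": 0,"ry": 0,"rz": 0},{"dx": 0,"dy": 0,"dz": -0.01,"rx": 0,"ry": 0,"rz": 0},{"dx": 0,"dy": 0,"dz": -0.01,"rx": 0,"ry": 0,"rz": 0}]}}

```text
t: 3.3
position: [0.5155, -0.2028, 0.0649]
tool_rot: [0.769, -0.117, -0.622, -0.093]
ft_force: [-0.2, -0.7, 0.2]
opening: 0.0005
```

{"op": "send_rows", "data": {"plan": [{"dx": 0,"dy": 0,"dz": -0.01,"rx": 0,"ry": 0,"rz": 0},{"dx": 0,"dy": 0,"dz": -0.01,"rx": 0,"ry": 0,"rz": 0},{"dx": 0,"dy": 0,"dz": -0.01,"rx": 0,"ry": 0,"rz": 0}]}}

```text
t: 3.6
position: [0.5179, -0.2036, 0.0654]
tool_rot: [0.768, -0.117, -0.622, -0.094]
ft_force: [-0.6, 0.1, 0.1]
opening: 0.0001
```

The force peaked at about 6 N and then let go. I keep pushing up the lane.

{"op": "send_rows", "data": {"plan": [{"dx": 0,"dy": 0,"dz": -0.03,"rx": 0,"ry": 0,"rz": 0},{"dx": 0,"dy": 0,"dz": -0.03,"rx": 0,"ry": 0,"rz": 0},{"dx": 0,"dy": 0,"dz": -0.03,"rx": 0,"ry": 0,"rz": 0},{"dx": 0,"dy": 0,"dz": -0.03,"rx": 0,"ry": 0,"rz": 0},{"dx": 0,"dy": 0,"dz": -0.03,"rx": 0,"ry": 0,"rz": 0}]}}

```text
t: 4.1
position: [0.5321, -0.208, 0.0685]
tool_rot: [0.768, -0.117, -0.622, -0.094]
ft_force: [0.2, 0.0, 0.3]
opening: 0.0001
```

{"op": "send_rows", "data": {"plan": [{"dx": 0,"dy": 0,"dz": -0.04,"rx": 0,"ry": 0,"rz": 0},{"dx": 0,"dy": 0,"dz": -0.04,"rx": 0,"ry": 0,"rz": 0},{"dx": 0,"dy": 0,"dz": -0.04,"rx": 0,"ry": 0,"rz": 0},{"dx": 0,"dy": 0,"dz": -0.04,"rx": 0,"ry": 0,"rz": 0},{"dx": 0,"dy": 0,"dz": -0.04,"rx": 0,"ry": 0,"rz": 0}]}}

```text
t: 4.6
position: [0.5509, -0.2138, 0.0727]
tool_rot: [0.768, -0.117, -0.622, -0.094]
ft_force: [0.4, 0.7, -0.3]
opening: 0.0003
```

{"op": "send_rows", "data": {"plan": [{"dx": 0,"dy": 0,"dz": -0.04,"rx": 0,"ry": 0,"rz": 0},{"dx": 0,"dy": 0,"dz": -0.04,"rx": 0,"ry": 0,"rz": 0},{"dx": 0,"dy": 0,"dz": -0.04,"rx": 0,"ry": 0,"rz": 0},{"dx": 0,"dy": 0,"dz": -0.04,"rx": 0,"ry": 0,"rz": 0},{"dx": 0,"dy": 0,"dz": -0.04,"rx": 0,"ry": 0,"rz": 0}]}}

```text
t: 5.1
position: [0.5695, -0.2196, 0.0768]
tool_rot: [0.768, -0.117, -0.622, -0.094]
ft_force: [0.5, 0.1, -0.6]
opening: 0.0008
```

Run:
```python
from h import *
b=save('side','s2.png')
r=lambda m,x,y,w,h,k:cv2.resize(m[y:y+h,x:x+w],None,fx=k,fy=k,interpolation=cv2.INTER_CUBIC)
cv2.imwrite('pics/crop2.png',r(b,310,140,110,110,5)[:,:,::-1])
go(lane(.045,0,.016),lane_rot(-1))
for s in (.05,.06,.07,.08):print(s,(proj('side',lane(s,0,.038))-[310,140])*5)
```

```text
t 5.2 pos [ 0.5701 -0.2199  0.0772] F [0.7 0.1 0.7] op 0.0005
 shift now-frame [-0.002  0.004 -0.125] turn [-0.001 -0.002 -0.003] shift target-frame [-0.002  0.004 -0.125]
0.05 [231.5378981  206.06357463]
0.06 [221.55817547 196.25512812]
0.07 [211.65087069 186.51785658]
0.08 [201.81519835 176.8509881 ]
```

View pics/crop2.png

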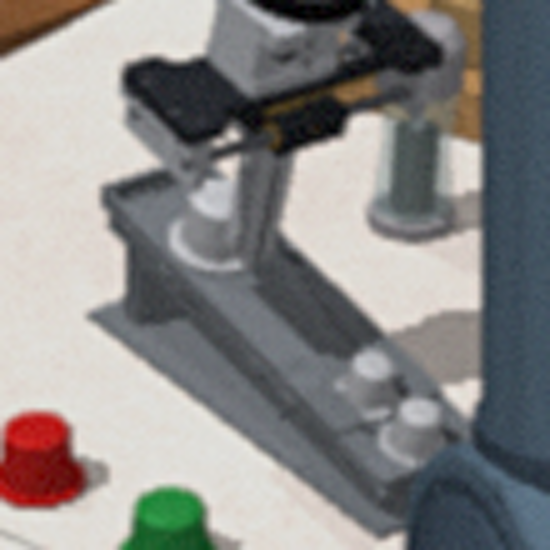

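The capsule stands upright in the mouth with its top at crop (213,192), about s≈65 mm, and the smalls have not moved. 10 mm more, then back off and rise.

{"op": "send_rows", "data": {"plan": [{"dx": 0,"dy": 0,"dz": -0.04,"rx": 0,"ry": 0,"rz": 0},{"dx": 0,"dy": 0,"dz": -0.04,"rx": 0,"ry": 0,"rz": 0},{"dx": 0,"dy": 0,"dz": -0.02,"rx": 0,"ry": 0,"rz": 0},{"dx": 0,"dy": 0,"dz": 0,"rx": 0,"ry": 0,"rz": 0},{"dx": 0,"dy": 0,"dz": 0.1,"rx": 0,"ry": 0,"rz": 0}]}}

```text
t: 5.65
position: [0.5698, -0.2199, 0.0773]
tool_rot: [0.769, -0.117, -0.622, -0.093]
ft_force: [0.1, -0.5, 0.1]
opening: 0.0005
```

{"op": "send_rows", "data": {"plan": [{"dx": -0.25,"dy": 0,"dz": 0,"rx": 0,"ry": 0,"rz": 0},{"dx": -0.35,"dy": 0,"dz": 0,"rx": 0,"ry": 0,"rz": 0},{"dx": -0.35,"dy": 0,"dz": 0,"rx": 0,"ry": 0,"rz": 0},{"dx": -0.15,"dy": 0,"dz": 0,"rx": 0,"ry": 0,"rz": 0},{"dx": 0,"dy": 0,"dz": 0,"rx": 0,"ry": 0,"rz": 0}]}}

```text
t: 6.15
position: [0.548, -0.213, 0.1867]
tool_rot: [0.77, -0.118, -0.62, -0.093]
ft_force: [-0.3, -0.0, -0.5]
opening: 0.0005
```

Run:
```python
from h import *
a=save('top','t3.png');b=save('side','s3.png')
r=lambda m,x,y,w,h,k:cv2.resize(m[y:y+h,x:x+w],None,fx=k,fy=k,interpolation=cv2.INTER_CUBIC)
cv2.imwrite('pics/crop3.png',np.hstack([r(b,310,140,80,110,5),r(a,375,120,80,110,5)])[:,:,::-1])
go(lane(.075,0,.08),lane_rot(-1))
for s in (.06,.07,.08):print(s,(proj('side',lane(s,0,.038))-[310,140])*5,(proj('top',lane(s,0,.038))-[375,120])*5+[400,0])
```

```text
t 6.2 pos [ 0.5466 -0.212   0.1829] F [-0.7 -0.1 -1.4] op 0.0007
 shift now-frame [ 0.442  0.008 -0.447] turn [-0.001  0.001 -0.002] shift target-frame [ 0.443  0.009 -0.447]
0.06 [221.55817547 196.25512812] [686.75700149 348.89016245]
0.07 [211.65087069 186.51785658] [693.69145945 326.29392641]
0.08 [201.81519835 176.8509881 ] [700.6359881  303.66487456]
```

View pics/crop3.png

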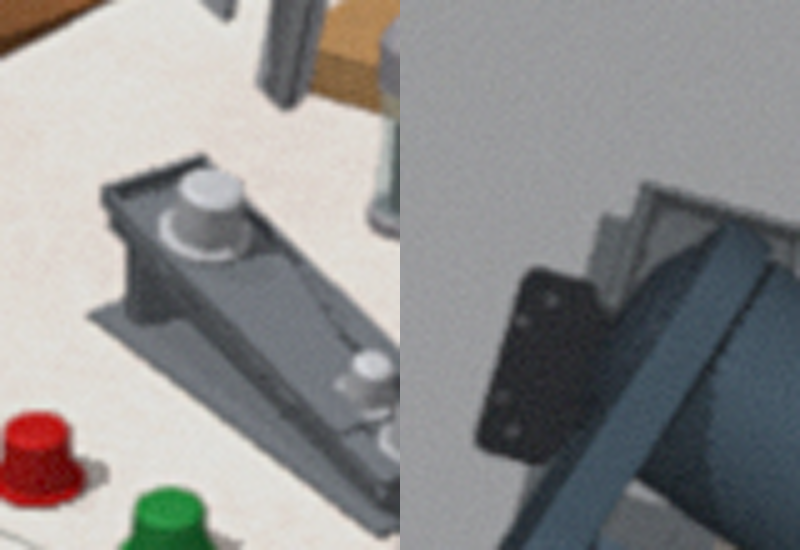

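The capsule stands free in the mouth at s≈74 mm. Next: open, align over it and descend.

{"op": "send_rows", "data": {"plan": [{"dx": 0,"dy": 0.01,"dz": -0.15,"rx": 0,"ry": 0,"rz": 0},{"dx": 0,"dy": 0,"dz": -0.2,"rx": 0,"ry": 0,"rz": 0},{"dx": 0,"dy": 0,"dz": -0.09,"rx": 0,"ry": 0,"rz": 0},{"dx": 0,"dy": 0,"dz": 0,"rx": 0,"ry": 0,"rz": 0},{"dx": 0,"dy": 0,"dz": 0,"rx": 0,"ry": 0,"rz": 0}], "jaw": 0.8}}

```text
t: 6.75
position: [0.5874, -0.2256, 0.1919]
tool_rot: [0.768, -0.117, -0.623, -0.094]
ft_force: [-0.2, 0.3, 0.9]
opening: 0.0367
```

{"op": "send_rows", "data": {"plan": [{"dx": 0.2,"dy": 0,"dz": 0,"rx": 0,"ry": 0,"rz": 0},{"dx": 0.2,"dy": 0,"dz": 0,"rx": 0,"ry": 0,"rz": 0},{"dx": 0,"dy": 0,"dz": 0,"rx": 0,"ry": 0,"rz": 0},{"dx": 0,"dy": 0,"dz": 0,"rx": 0,"ry": 0,"rz": 0}]}}

```text
t: 7.15
position: [0.5954, -0.2284, 0.154]
tool_rot: [0.768, -0.117, -0.623, -0.094]
ft_force: [0.2, -0.5, 0.4]
opening: 0.0688
```

Run:
```python
from h import *
go(lane(.074,0,.014),lane_rot(-1))
```

```text
t 7.2 pos [ 0.5954 -0.2284  0.154 ] F [ 0.2 -0.5  0.4] op 0.0688
 shift now-frame [ 0.714 -0.004  0.006] turn [-0.001  0.001 -0.002] shift target-frame [ 0.714 -0.002  0.006]
```

{"op": "send_rows", "data": {"plan": [{"dx": 0.15,"dy": 0,"dz": 0.005,"rx": 0,"ry": 0,"rz": 0},{"dx": 0.2,"dy": 0,"dz": 0,"rx": 0,"ry": 0,"rz": 0},{"dx": 0.2,"dy": 0,"dz": 0,"rx": 0,"ry": 0,"rz": 0},{"dx": 0.1,"dy": 0,"dz": 0,"rx": 0,"ry": 0,"rz": 0},{"dx": 0.06,"dy": 0,"dz": 0,"rx": 0,"ry": 0,"rz": 0}]}}

```text
t: 7.65
position: [0.6095, -0.233, 0.0839]
tool_rot: [0.768, -0.117, -0.622, -0.094]
ft_force: [-0.5, -1.1, 0.2]
opening: 0.0752
```

{"op": "send_rows", "data": {"plan": [{"dx": 0,"dy": 0,"dz": 0,"rx": 0,"ry": 0,"rz": 0},{"dx": 0,"dy": 0,"dz": 0,"rx": 0,"ry": 0,"rz": 0},{"dx": 0,"dy": 0,"dz": 0,"rx": 0,"ry": 0,"rz": 0},{"dx": 0,"dy": 0,"dz": 0,"rx": 0,"ry": 0,"rz": 0},{"dx": 0,"dy": 0,"dz": 0,"rx": 0,"ry": 0,"rz": 0}], "jaw": 0, "force": 10}}

```text
t: 8.15
position: [0.61, -0.2333, 0.0856]
tool_rot: [0.769, -0.117, -0.622, -0.093]
ft_force: [0.1, 0.3, 2.2]
opening: 0.0408
```

{"op": "send_rows", "data": {"plan": [{"dx": 0,"dy": 0,"dz": 0,"rx": 0,"ry": 0,"rz": 0},{"dx": 0,"dy": 0,"dz": 0,"rx": 0,"ry": 0,"rz": 0},{"dx": 0,"dy": 0,"dz": 0,"rx": 0,"ry": 0,"rz": 0}]}}

```text
t: 8.45
position: [0.6101, -0.2333, 0.0856]
tool_rot: [0.769, -0.117, -0.622, -0.093]
ft_force: [-1.6, 0.8, 4.9]
opening: 0.0405
```

Run:
```python
from h import *
go(lane(.074,0,.014),lane_rot(-1))
```

```text
t 8.4 pos [ 0.6101 -0.2333  0.0856] F [-1.6  0.8  4.9] op 0.0405
 shift now-frame [ 0.012 -0.006  0.015] turn [-0.001 -0.002 -0.003] shift target-frame [ 0.012 -0.006  0.015]
```

Gripped at 40.5 mm. Lift square to the lane and verify.

{"op": "send_rows", "data": {"plan": [{"dx": -0.05,"dy": 0,"dz": 0,"rx": 0,"ry": 0,"rz": 0},{"dx": -0.1,"dy": 0,"dz": 0,"rx": 0,"ry": 0,"rz": 0},{"dx": -0.25,"dy": 0,"dz": 0,"rx": 0,"ry": 0,"rz": 0},{"dx": -0.35,"dy": 0,"dz": 0,"rx": 0,"ry": 0,"rz": 0},{"dx": -0.35,"dy": 0,"dz": 0,"rx": 0,"ry": 0,"rz": 0}]}}

```text
t: 8.95
position: [0.5871, -0.2257, 0.1935]
tool_rot: [0.768, -0.117, -0.622, -0.094]
ft_force: [0.3, -0.7, 0.1]
opening: 0.0408
```

{"op": "send_rows", "data": {"plan": [{"dx": -0.1,"dy": 0,"dz": 0,"rx": 0,"ry": 0,"rz": 0},{"dx": 0,"dy": 0,"dz": 0,"rx": 0,"ry": 0,"rz": 0}]}}

```text
t: 9.15
position: [0.5866, -0.2259, 0.2043]
tool_rot: [0.77, -0.118, -0.621, -0.093]
ft_force: [-0.2, 0.8, -0.4]
opening: 0.0405
```

Run:
```python
from h import *
b=save('side','s4.png')
cv2.imwrite('pics/crop4.png',cv2.resize(b[40:300,150:450],None,fx=2.5,fy=2.3,interpolation=cv2.INTER_CUBIC)[:,:,::-1])
# tray: refine from top0 with dark rim: use corners measured earlier
c=np.array([onz('top',*p,.045)[:2] for p in [(177,165),(288,161),(293,292),(181,297)]])
print('tray centre',c.mean(0),'spare',onz('top',235,224,.041), onz('top',236,226,.005))
yaw=np.radians(2.0)
p=c.mean(0)+np.array([np.cos(yaw),np.sin(yaw)])*-.08
print('place',p)
for sg in(1,-1): go([*p,.17],tray_rot(yaw,sg))
print(read_state()['qpos'].round(2))
```

```text
tray centre [0.5224409  0.20433866] spare [0.5316649  0.20432353 0.041     ] [0.53252229 0.20759467 0.005     ]
place [0.44248963 0.2015467 ]
t 9.2 pos [ 0.5858 -0.2254  0.202 ] F [-0.3 -0.  -1.8] op 0.0409
 shift now-frame [-0.245 -3.653  2.642] turn [-2.417 -0.178 -0.257] shift target-frame [ 0.32  -1.283 -4.317]
t 9.2 pos [ 0.5858 -0.2254  0.202 ] F [-0.3 -0.  -1.8] op 0.0409
 shift now-frame [-0.245 -3.653  2.642] turn [ 1.566 -0.234  0.163] shift target-frame [0.32  1.283 4.317]
[-0.57  0.07  1.78  0.06  1.1   1.28]
```

View pics/crop4.png

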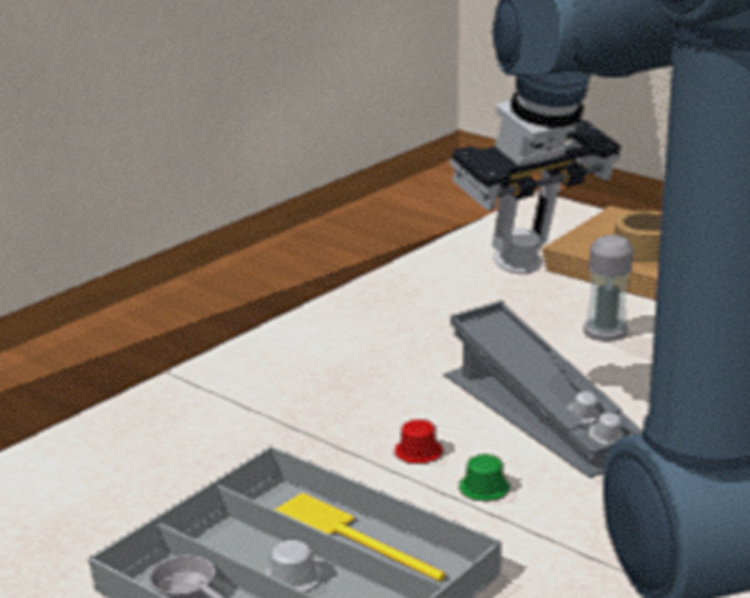

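The capsule is held upright in the gripper (crop (520,250)). The smalls are still in the outlet, and the spare is in the middle compartment. I turn the tool to line the jaws up with the tray length.

{"op": "send_rows", "data": {"plan": [{"dx": 0,"dy": 0,"dz": 0,"rx": -0.186,"ry": -0.0137,"rz": -0.0198},{"dx": 0,"dy": 0,"dz": 0,"rx": -0.186,"ry": -0.0137,"rz": -0.0198},{"dx": 0,"dy": 0,"dz": 0,"rx": -0.186,"ry": -0.0137,"rz": -0.0198},{"dx": 0,"dy": 0,"dz": 0,"rx": -0.186,"ry": -0.0137,"rz": -0.0198},{"dx": 0,"dy": 0,"dz": 0,"rx": -0.186,"ry": -0.0137,"rz": -0.0198}]}}

```text
t: 9.7
position: [0.5848, -0.2248, 0.1989]
tool_rot: [0.737, 0.148, -0.64, 0.161]
ft_force: [-0.0, 0.1, -0.6]
opening: 0.0405
```

{"op": "send_rows", "data": {"plan": [{"dx": 0,"dy": 0,"dz": 0,"rx": -0.186,"ry": -0.0137,"rz": -0.0198},{"dx": 0,"dy": 0,"dz": 0,"rx": -0.186,"ry": -0.0137,"rz": -0.0198},{"dx": 0,"dy": 0,"dz": 0,"rx": -0.186,"ry": -0.0137,"rz": -0.0198},{"dx": 0,"dy": 0,"dz": 0,"rx": -0.186,"ry": -0.0137,"rz": -0.0198},{"dx": 0,"dy": 0,"dz": 0,"rx": -0.186,"ry": -0.0137,"rz": -0.0198}]}}

```text
t: 10.2
position: [0.5848, -0.2249, 0.1988]
tool_rot: [0.607, 0.39, -0.57, 0.393]
ft_force: [0.4, 0.3, -0.5]
opening: 0.0409
```

{"op": "send_rows", "data": {"plan": [{"dx": 0,"dy": 0,"dz": 0,"rx": -0.186,"ry": -0.0137,"rz": -0.0198},{"dx": 0,"dy": 0,"dz": 0,"rx": -0.186,"ry": -0.0137,"rz": -0.0198},{"dx": 0,"dy": 0,"dz": 0,"rx": -0.186,"ry": -0.0137,"rz": -0.0198},{"dx": 0,"dy": 0,"dz": 0,"rx": 0,"ry": 0,"rz": 0}]}}

```text
t: 10.6
position: [0.5852, -0.2246, 0.1991]
tool_rot: [0.491, 0.511, -0.491, 0.507]
ft_force: [-0.4, -0.1, -0.2]
opening: 0.0407
```

Run:
```python
from h import *
go([.4425,.2015,.17],tray_rot(np.radians(2)))
print(read_state()['qpos'].round(2))
```

```text
t 10.6 pos [ 0.5852 -0.2246  0.1991] F [-0.4 -0.1 -0.2] op 0.0407
 shift now-frame [ 0.31  -1.273 -4.309] turn [ 0.001 -0.004  0.005] shift target-frame [ 0.291 -1.277 -4.309]
[-0.55  0.2   1.62  0.    1.32 -0.58]
```

{"op": "send_rows", "data": {"plan": [{"dx": 0,"dy": -0.08,"dz": -0.25,"rx": 0,"ry": -0.004,"rz": 0.005},{"dx": 0,"dy": -0.127,"dz": -0.43,"rx": 0,"ry": 0,"rz": 0},{"dx": 0,"dy": -0.127,"dz": -0.43,"rx": 0,"ry": 0,"rz": 0},{"dx": 0,"dy": -0.127,"dz": -0.43,"rx": 0,"ry": 0,"rz": 0},{"dx": 0,"dy": -0.127,"dz": -0.43,"rx": 0,"ry": 0,"rz": 0}]}}

```text
t: 11.1
position: [0.5186, -0.029, 0.1998]
tool_rot: [0.492, 0.507, -0.492, 0.508]
ft_force: [0.9, 1.0, -0.9]
opening: 0.0412
```

{"op": "send_rows", "data": {"plan": [{"dx": 0,"dy": -0.127,"dz": -0.43,"rx": 0,"ry": 0,"rz": 0},{"dx": 0,"dy": -0.127,"dz": -0.43,"rx": 0,"ry": 0,"rz": 0},{"dx": 0,"dy": -0.127,"dz": -0.43,"rx": 0,"ry": 0,"rz": 0},{"dx": 0,"dy": -0.127,"dz": -0.43,"rx": 0,"ry": 0,"rz": 0},{"dx": 0,"dy": -0.1,"dz": -0.35,"rx": 0,"ry": 0,"rz": 0}]}}

```text
t: 11.6
position: [0.4502, 0.1759, 0.1992]
tool_rot: [0.492, 0.507, -0.492, 0.509]
ft_force: [0.4, 0.2, -0.6]
opening: 0.0405
```

{"op": "send_rows", "data": {"plan": [{"dx": 0.2,"dy": -0.07,"dz": -0.26,"rx": 0,"ry": 0,"rz": 0},{"dx": 0.1,"dy": 0,"dz": 0,"rx": 0,"ry": 0,"rz": 0},{"dx": 0,"dy": 0,"dz": 0,"rx": 0,"ry": 0,"rz": 0},{"dx": 0,"dy": 0,"dz": 0,"rx": 0,"ry": 0,"rz": 0}]}}

```text
t: 12.0
position: [0.4443, 0.1988, 0.1702]
tool_rot: [0.492, 0.507, -0.492, 0.51]
ft_force: [0.9, 0.1, -0.2]
opening: 0.0404
```

Run:
```python
from h import *
a=save('top','t5.png');b=save('side','s5.png')
cv2.imwrite('pics/crop5.png',np.hstack([cv2.resize(a[150:310,165:305],None,fx=2.8,fy=2.8),cv2.resize(b[190:350,175:360],None,fx=2.1,fy=2.8)])[:,:,::-1])
go([.4425,.2015,.0],tray_rot(np.radians(2)))
```

```text
t 12.1 pos [0.4451 0.1988 0.1712] F [ 0.4 -0.5 -0.4] op 0.0408
 shift now-frame [ 1.712 -0.033 -0.032] turn [-0.002  0.003 -0.006] shift target-frame [ 1.712 -0.025 -0.028]
```

View pics/crop5.png

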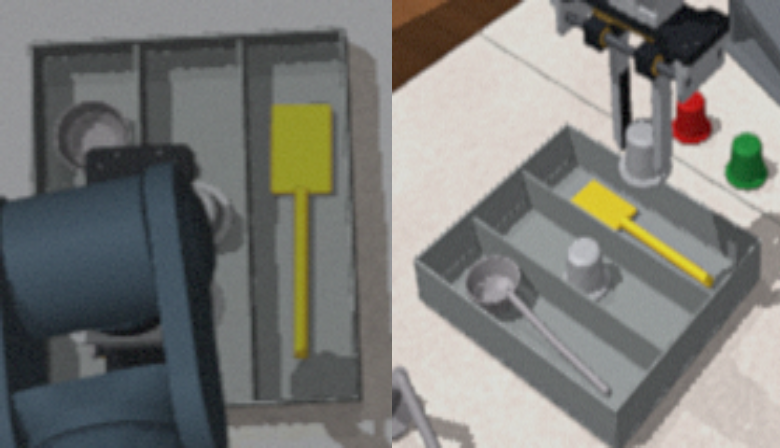

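The side view shows the capsule held over the near part of the middle compartment. I descend, slowly near the floor.

{"op": "send_rows", "data": {"plan": [{"dx": 0.2,"dy": -0.03,"dz": -0.03,"rx": 0,"ry": 0.003,"rz": -0.006},{"dx": 0.35,"dy": 0,"dz": 0,"rx": 0,"ry": 0,"rz": 0},{"dx": 0.35,"dy": 0,"dz": 0,"rx": 0,"ry": 0,"rz": 0},{"dx": 0.3,"dy": 0,"dz": 0,"rx": 0,"ry": 0,"rz": 0},{"dx": 0.15,"dy": 0,"dz": 0,"rx": 0,"ry": 0,"rz": 0}]}}

```text
t: 12.6
position: [0.4403, 0.2014, 0.0336]
tool_rot: [0.49, 0.509, -0.493, 0.508]
ft_force: [-0.5, -0.7, -0.7]
opening: 0.0406
```

{"op": "send_rows", "data": {"plan": [{"dx": 0.05,"dy": 0,"dz": 0,"rx": 0,"ry": 0,"rz": 0},{"dx": 0.04,"dy": 0,"dz": 0,"rx": 0,"ry": 0,"rz": 0},{"dx": 0,"dy": 0,"dz": 0,"rx": 0,"ry": 0,"rz": 0},{"dx": 0,"dy": 0,"dz": 0,"rx": 0,"ry": 0,"rz": 0}]}}

```text
t: 13.0
position: [0.4422, 0.2026, 0.0278]
tool_rot: [0.491, 0.508, -0.491, 0.509]
ft_force: [-0.4, -0.2, 0.3]
opening: 0.0408
```

Run:
```python
from h import *
go([.4425,.2015,.018],tray_rot(np.radians(2)))
```

```text
t 13.0 pos [0.4422 0.2026 0.0278] F [-0.4 -0.2  0.3] op 0.0408
 shift now-frame [0.098 0.003 0.011] turn [ 0.    -0.    -0.002] shift target-frame [0.098 0.003 0.011]
```

{"op": "send_rows", "data": {"plan": [{"dx": 0.02,"dy": 0,"dz": 0,"rx": 0,"ry": 0,"rz": 0},{"dx": 0.02,"dy": 0,"dz": 0,"rx": 0,"ry": 0,"rz": 0},{"dx": 0.02,"dy": 0,"dz": 0,"rx": 0,"ry": 0,"rz": 0},{"dx": 0,"dy": 0,"dz": 0,"rx": 0,"ry": 0,"rz": 0}]}}

```text
t: 13.4
position: [0.4408, 0.2025, 0.0204]
tool_rot: [0.491, 0.509, -0.492, 0.509]
ft_force: [0.3, 0.4, -0.7]
opening: 0.0411
```

{"op": "send_rows", "data": {"plan": [{"dx": 0.01,"dy": 0,"dz": 0,"rx": 0,"ry": 0,"rz": 0},{"dx": 0.01,"dy": 0,"dz": 0,"rx": 0,"ry": 0,"rz": 0},{"dx": 0,"dy": 0,"dz": 0,"rx": 0,"ry": 0,"rz": 0}]}}

```text
t: 13.7
position: [0.441, 0.2025, 0.0185]
tool_rot: [0.491, 0.509, -0.491, 0.509]
ft_force: [-0.0, -0.6, -0.1]
opening: 0.0404
```

{"op": "send_rows", "data": {"plan": [{"dx": 0.01,"dy": 0,"dz": 0,"rx": 0,"ry": 0,"rz": 0},{"dx": 0,"dy": 0,"dz": 0,"rx": 0,"ry": 0,"rz": 0}]}}

```text
t: 13.9
position: [0.4411, 0.2025, 0.0176]
tool_rot: [0.491, 0.509, -0.491, 0.509]
ft_force: [0.2, -0.0, -0.3]
opening: 0.0406
```

{"op": "send_rows", "data": {"plan": [{"dx": 0.01,"dy": 0,"dz": 0,"rx": 0,"ry": 0,"rz": 0},{"dx": 0,"dy": 0,"dz": 0,"rx": 0,"ry": 0,"rz": 0}]}}

```text
t: 14.1
position: [0.4412, 0.2026, 0.0174]
tool_rot: [0.49, 0.509, -0.492, 0.509]
ft_force: [-2.6, -1.5, 6.0]
opening: 0.0408
```

Touchdown at 6 N. Release with a modest opening, then rise.

{"op": "send_rows", "data": {"plan": [{"dx": 0,"dy": 0,"dz": 0,"rx": 0,"ry": 0,"rz": 0},{"dx": 0,"dy": 0,"dz": 0,"rx": 0,"ry": 0,"rz": 0},{"dx": 0,"dy": 0,"dz": 0,"rx": 0,"ry": 0,"rz": 0},{"dx": 0,"dy": 0,"dz": 0,"rx": 0,"ry": 0,"rz": 0},{"dx": 0,"dy": 0,"dz": 0,"rx": 0,"ry": 0,"rz": 0}], "jaw": 0.62}}

```text
t: 14.6
position: [0.4411, 0.2025, 0.0166]
tool_rot: [0.491, 0.509, -0.491, 0.509]
ft_force: [-0.5, -0.8, 0.0]
opening: 0.0587
```

{"op": "send_rows", "data": {"plan": [{"dx": -0.05,"dy": 0,"dz": 0,"rx": 0,"ry": 0,"rz": 0},{"dx": -0.1,"dy": 0,"dz": 0,"rx": 0,"ry": 0,"rz": 0},{"dx": -0.3,"dy": 0,"dz": 0,"rx": 0,"ry": 0,"rz": 0},{"dx": -0.4,"dy": 0,"dz": 0,"rx": 0,"ry": 0,"rz": 0},{"dx": -0.4,"dy": 0,"dz": 0,"rx": 0,"ry": 0,"rz": 0}]}}

```text
t: 15.1
position: [0.4409, 0.2025, 0.1436]
tool_rot: [0.491, 0.509, -0.491, 0.509]
ft_force: [0.8, -0.3, 0.0]
opening: 0.0584
```

{"op": "send_rows", "data": {"plan": [{"dx": -0.4,"dy": 0,"dz": 0,"rx": 0,"ry": 0,"rz": 0},{"dx": -0.1,"dy": 0,"dz": 0.4,"rx": 0,"ry": 0,"rz": 0},{"dx": 0,"dy": 0,"dz": 0.45,"rx": 0,"ry": 0,"rz": 0},{"dx": 0,"dy": 0,"dz": 0.45,"rx": 0,"ry": 0,"rz": 0},{"dx": 0,"dy": 0,"dz": 0.45,"rx": 0,"ry": 0,"rz": 0}]}}

```text
t: 15.6
position: [0.4475, 0.0262, 0.1931]
tool_rot: [0.491, 0.508, -0.491, 0.51]
ft_force: [0.4, -0.6, -0.7]
opening: 0.0584
```

{"op": "send_rows", "data": {"plan": [{"dx": 0,"dy": 0,"dz": 0.2,"rx": 0,"ry": 0,"rz": 0},{"dx": 0,"dy": 0,"dz": 0,"rx": 0,"ry": 0,"rz": 0},{"dx": 0,"dy": 0,"dz": 0,"rx": 0,"ry": 0,"rz": 0},{"dx": 0,"dy": 0,"dz": 0,"rx": 0,"ry": 0,"rz": 0},{"dx": 0,"dy": 0,"dz": 0,"rx": 0,"ry": 0,"rz": 0}]}}

```text
t: 16.1
position: [0.4481, 0.0088, 0.1918]
tool_rot: [0.49, 0.509, -0.491, 0.509]
ft_force: [0.1, -0.2, -0.2]
opening: 0.0582
```

Run:
```python
from h import *
a=save('top','t6.png');b=save('side','s6.png')
cv2.imwrite('pics/crop6.png',np.hstack([cv2.resize(a[140:310,165:465],None,fx=1.4,fy=2.4),cv2.resize(b[160:330,175:425],None,fx=1.5,fy=2.4)])[:,:,::-1])
print(read_state()['position'])
```

```text
[0.4481105  0.00858243 0.1917333 ]
```

View pics/crop6.png

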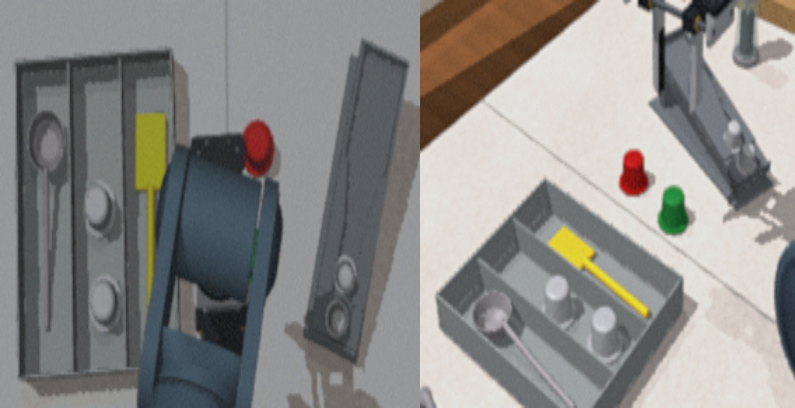

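The final picture shows both large capsules standing lid down in the middle compartment (top crop (100,208) and (104,303)). The smalls are still in the outlet, nothing else has moved, and the arm is clear.

```bash
python3 -c "
from cell import *
print(finish_job())"
```

```text
the job is handed in; nothing more can be done
None
```

The job is done and handed in at about 16 s of the 54 s allowed.

- **Freeing:** I pushed the wedged capsule up the lane from behind with closed fingers. The highest reading was about 6 N, after which it let go, and I slid it to about 74 mm up the lane, in the open mouth.
- **Moving:** I gripped it across the body at 10 N, lifted it square to the lane and turned it upright over the tray. I then lowered it onto the floor of the middle compartment until the force read about 6 N, and released it.

**Last checks:** the final pictures show both large capsules standing lid down, about 90 mm apart by the planned positions, in the middle compartment. The two small capsules are still in the dispenser, and the red and green capsules, spatula and ladle look unmoved. The roll holder and most of the mill were outside the last crop. The gripper was empty and clear of everything.

No check failed. The first move call was refused, without moving the arm, because its rows lacked some of the required keys. The measured positions agreed to within about 1–5 mm.

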